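Post the table tag into the returns box

ROBOT

A 6-joint arm with a two-finger parallel gripper is mounted at the origin on a cart in front of the work surface, level with it; the furniture and walls round the work are solid. World frame = base frame: x ahead of the robot, y to its left, z up, the work surface at z = 0. Lengths are in m, angles in rad, forces in N, time in s.
With the tool pointing down it reaches from about 0.375 to 0.825 m from the base axis. Payload 5.5 kg.
Tool frame: the origin (TCP) lies midway between the tips of the shut fingers; the grasp point (between the pads) lies 19 mm behind it (pinch_z is the distance from the TCP to the grasp point, in m); z points along the fingers, y is the line along which they close (so a half turn about z gives the same grasp; the last joint's range is limited). The gripper opens to 85 mm and grips with 20 to 120 N. Pads are 22 mm wide; open, the fingers measure 114 mm over their backs; the gripper's body (76 mm by 85 mm) begins 54 mm behind the grasp point. The pads swing forward as they close: fully open they stand 13 mm farther back than shut.
Start: joints at [1.187, 0.314, -0.047, 1.21, 0, 1.571], TCP at [0.225, 0.556, 0.231] pointing down, gripper open.
Joint ranges: [-2.67, 2.67], [-0.69, 1.73], [-1.03, 1.25], [-2.08, 2.16], [-1.42, 1.45], [-3.14, 3.14]. Speed limits (rad/s): [2.39, 2.39, 3.01, 3.14, 3.14, 3.14].

INTERFACE

Orientations are given as a unit quaternion [x, y, z, w].
In Python, from rig import sense, grab_frame, camera_params, close_job, recognise, outline_of, pinch_z gives the robot as it stands.
- The arm moves only by the tool drive_tool, never from a script. Its argument "targets" is one flat list of numbers, 6 for each row, row after row: the shift along the tool's x, y, z in cm, then the turn, a rotation vector about the tool's x, y, z in rad. In form: [x, y, z, wx, wy, wz, x, y, z, wx, wy, wz, ...]. A call has 1 to 10 rows; each row shifts and turns the commanded pose from where the row before left it, along the tool's axes as they then stand; what a row does not reach is not made up. A row lasts 1/10 s, in which the tool goes at most 50 mm and 8.59 degrees, less where a joint would pass 70% of its speed; a pose out of reach is approached as far as the arm can. A call is refused whole if a number of a shift passes 5 or a number of a turn 0.15, either way. A call with a gripper value outside its range is refused whole. "hand" is the opening, from 0 (shut) to 1 (fully open), set as the call begins (left out, the last holds). The fingers move at their own pace and stop on an object; the grip force is fixed at half the most. Time passes only in rows, so rows that do not move let the fingers close. It gives the time, the measured TCP pose, the force, the opening and the grip force at its end, in the units of the state.
- sense(): the state, without advancing time (a new reading comes with each control period).
- grab_frame(name): name is "scene" or "top" or "wrist"; returns the picture (384x512x3 uint8, red, green, blue); there is no depth.
- camera_params(name): a dict with "fx", "fy", "cx", "cy" (pixels), "world_from_camera" (4x4, takes a point from camera to world coordinates). Camera axes: x right, y up, looking along -z (the intrinsics and any distortion apply to the point x, -y, -z); pixel columns grow to the right and rows downward; lengths in m; the calibration is good to about 2 mm. A picture is of the moment at which its call begins: read the wrist's pose just before it. camera_params takes no time and is no camera call; for the wrist camera it gives the pose at the moment of the call.
- close_job(): hands the job in; it is judged then, once.
Trained networks look in the newest picture that a camera, given by its name, has taken for a name from the list of things; names that differ only in an ending like _2 or _b are one class to them, and where a whole thing is asked for, a point or a joint stands for the part that bears it (a point fixed in the world has none). Each returns a list of dicts, best first, with "confidence" (0 to 1); they miss things now and then, are a little off and sometimes report something else, mostly with a low value. They report only what shows in the picture. A call takes as long as a camera call. They do not tell look-alikes from the thing itself.
- recognise(camera, label): "extent" ([left, top, right, bottom] in pixels, round what is visible of it).
- outline_of(camera, label): "region" (384x512 bool, what is visible of it) and "extent" ([left, top, right, bottom] in pixels, round what is visible of it).
The state is a dict: "t": time; "joint_pos": joint angles; "qd": joint speeds; "tau": joint torques, N m; "eef_pos": TCP position; "orientation": TCP orientation; "contact_force": force on the tool from outside, world axes, zero at the start; "moment": the same for the moment, N m; "grip_width": opening from 0.0 (shut) to 1.0 (fully open); "finger_force": force on a finger pad.
Only numpy, scipy, OpenCV 4.12 (cv2) and the standard library are available. Lean on these libraries where they do the work, as an engineer would, in place of code of your own. Each camera call takes 0.05 s, during which the arm holds its last target. There are 200 camera calls.

TASK

Slide the shutter of the returns box fully open by the tab on top, push the flat wooden table tag through the slot so that it drops inside, then slide the shutter fully shut again. Leave the shot glass and the jigger standing where they are.

Things in the scene. Friction and masses are not known exactly. Their poses are not given: they have to be found in the camera images.
- tag: Flat wooden table tag, a plate 90 (its x) by 54 (its y) by 6 mm with rounded edges, 35 g, lying flat on the worktop, with a dark round dot and a line near one short end (either end may go first). Origin at the centre of its underside, z up. It can be picked from above by its two long edges (54 mm apart).
- returns_box: Fixed plywood returns box, 150 (x) by 156 (y) by 110 mm (z), shut on all sides but for the slot in its front wall; the front looks along its own -x. Origin at the centre of its underside. Front wall 4 mm thick, outer face at x = -75 mm. Inside, a smooth chute falls at 30 degrees from the slot to the back: a tag whose centre is well past the front wall tips and slides down it.
- slot_mouth (a point): Middle of the slot's lower edge, on the outer face of the front wall, at (-75, -34, 78) mm in the box frame; axes are the box's, pushing in is along +x. The slot is 59 mm wide (y), 11 mm high (upwards from this point), and level. The box top is 32 mm above this point.
- tongue_end (a point): Middle of the front edge of the top of the steel tongue: a smooth level strip 36 mm wide (y), 5 mm thick, that stands out 51 mm (to -x) from the front wall below the slot, centred on it, its top level with the slot's lower edge. The tag can rest on it while fingers hold its long edges on either side. Axes are the box's.
- tab (a point): Top of the shutter's tab, an upright dark block 22 (x) by 12 (y) by 28 mm high that stands above the box top, near its front edge; its underside is 4.5 mm above the box top. The point is the centre of the tab's top face and moves with the shutter; axes are the box's.
- shutter (a joint): Position of the shutter in m: 0 = shut against its stop (the slot wholly covered from behind by a steel plate), 0.070 = fully open against the other stop. It slides along the box's +y to open, with about 1.2 N of friction, and stays where it is left. It starts shut or up to 15 mm open. It takes the tab with it.
- glass: Empty shot glass, 46 mm across, 57 mm high, standing loose between the tag and the jigger. Origin at the centre of its underside, z up. A bystander.
- jigger: Steel double jigger (hourglass shape), 45 mm across, 92 mm high, standing loose between the glass and the box. Origin at the centre of its underside, z up. A bystander. Behind it and the glass the espresso machine stands; its black handle juts out towards the robot 0.35 m above the worktop (tip at x = 0.54, y = -0.02): carry things past it nearer to the robot.
Things that resemble listed ones, but are neither listed nor needed, are in the scene too. Several things have the shape of the tag; the one meant has the colours described above.

How it is judged:
By the outcome, as a careful person would: the job done as asked, in the order asked, and still so for the second after the job is handed in, with the robot touching nothing.
It also fails if it takes over 72 s, if anything falls off the work surface, if the arm or the gripper's body presses on something with over 40 N, if the wrist force passes 120 N, or if a joint passes its speed limit or range.

## Working session

There is one attempt and no reset: what is moved stays moved. The work goes in short steps, Python scripts to look and compute and a tool call to move; the robot and the scene stay as the last step left them, time stands still between calls to the robot, and variables do not carry over. Pictures are saved under pics/ and viewed, at most 10 in all, crops included, and the job is handed in when it is done.

Besides the shell and the picture viewer there is one more tool, called after "Emit:" by a JSON object that holds its "api" and its "payload", one argument or row to a line. drive_tool: Moves the arm, as the interface text tells. Its arguments: {"type":"object","properties":{"targets":{"type":"array"},"hand":{"type":"number"}},"required":["targets"]}

```bash
mkdir -p pics; ls; python3 - <<'E'
from rig import *
import cv2, numpy as np
s=sense(); print({k:np.round(v,3).tolist() for k,v in s.items()})
for c in ("scene","top"):
    im=grab_frame(c); cv2.imwrite(f"pics/{c}0.png",im[:,:,::-1])
    p=camera_params(c); print(c,{k:np.round(v,3).tolist() for k,v in p.items()})
    for n in ("tag","returns_box","tab","glass","jigger"):
        print(n,[(np.round(d["confidence"],2),np.round(d["extent"]).tolist()) for d in recognise(c,n)][:5])
a=cv2.imread("pics/scene0.png");b=cv2.imread("pics/top0.png")
cv2.imwrite("pics/both.png",np.vstack([a,b])[:, :])
E
```

```text
pics
{'t': 0.0, 'joint_pos': [1.187, 0.314, -0.048, 1.21, 0.0, 1.571], 'qd': [-0.0, -0.0, -0.0, -0.001, 0.0, 0.0], 'tau': [-0.0, -53.959, 33.975, 0.019, -0.0, 0.0], 'eef_pos': [0.224, 0.556, 0.23], 'orientation': [0.191, 0.982, -0.001, -0.0], 'contact_force': [-0.178, 0.511, -0.345], 'moment': [0.037, 0.059, -0.048], 'finger_force': 0.0, 'grip_width': 0.995}
scene {'fx': 479.296, 'fy': 479.296, 'cx': 256.776, 'cy': 197.52, 'world_from_camera': [[0.867, 0.208, -0.452, -0.087], [-0.497, 0.395, -0.772, -1.11], [0.018, 0.895, 0.446, 0.739], [0.0, 0.0, 0.0, 1.0]]}
tag [(np.float64(0.9), [276.0, 271.0, 309.0, 294.0]), (np.float64(0.71), [245.0, 250.0, 282.0, 269.0])]
returns_box [(np.float64(0.58), [190.0, 142.0, 257.0, 189.0])]
tab [(np.float64(0.67), [210.0, 150.0, 225.0, 172.0])]
glass [(np.float64(0.88), [223.0, 215.0, 241.0, 238.0])]
jigger [(np.float64(0.76), [216.0, 190.0, 232.0, 223.0])]
top {'fx': 429.002, 'fy': 429.002, 'cx': 255.648, 'cy': 185.321, 'world_from_camera': [[-0.002, 0.983, -0.183, 0.319], [-1.0, -0.004, -0.007, 0.011], [-0.008, 0.183, 0.983, 1.338], [0.0, 0.0, 0.0, 1.0]]}
tag [(np.float64(0.77), [307.0, 195.0, 327.0, 228.0]), (np.float64(0.7), [348.0, 193.0, 376.0, 224.0])]
returns_box [(np.float64(0.96), [112.0, 131.0, 181.0, 202.0])]
tab [(np.float64(0.47), [147.0, 172.0, 169.0, 179.0])]
glass [(np.float64(0.65), [255.0, 208.0, 274.0, 221.0])]
jigger [(np.float64(0.78), [230.0, 199.0, 242.0, 221.0]), (np.float64(0.69), [112.0, 131.0, 182.0, 199.0])]
```

View pics/scene0.png

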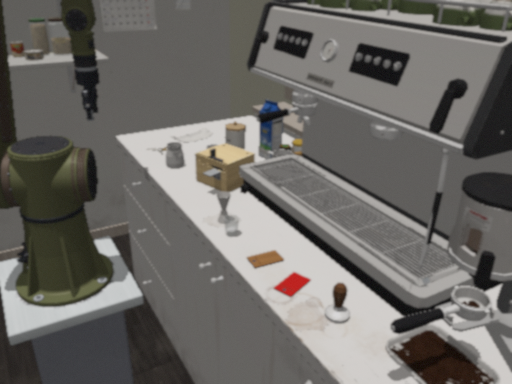

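View pics/top0.png

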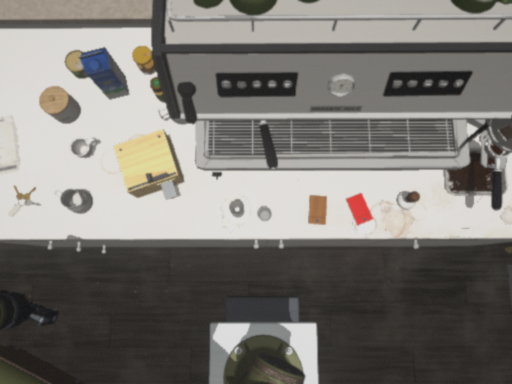

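```bash
cat > h.py <<'E'
from rig import *
import cv2, numpy as np
def ray(c,u,v,z,P=None):
    p=P or camera_params(c); M=np.array(p["world_from_camera"])
    d=M[:3,:3]@np.array([(u-p["cx"])/p["fx"],-(v-p["cy"])/p["fy"],-1.]); o=M[:3,3]
    return o+d*(z-o[2])/d[2]
def proj(c,X,P=None):
    p=P or camera_params(c); M=np.array(p["world_from_camera"])
    q=(np.atleast_2d(X)-M[:3,3])@M[:3,:3]
    return np.c_[p["cx"]+p["fx"]*q[:,0]/-q[:,2], p["cy"]+p["fy"]*q[:,1]/q[:,2]]
E
python3 - <<'E'
from h import *
b=cv2.imread("pics/top0.png");a=cv2.imread("pics/scene0.png")
r=lambda i,x,y,w,h,s:cv2.resize(i[y:y+h,x:x+w],(w*s,h*s),interpolation=cv2.INTER_CUBIC)
cv2.imwrite("pics/crop1.png",np.vstack([np.hstack([r(b,100,120,100,75,4),r(b,290,180,100,75,4)]),np.hstack([r(a,180,135,100,75,4),r(a,230,235,100,75,4)])]))
P={c:camera_params(c) for c in("top","scene")}
for c in("top","scene"): # newest pictures
    for n in("tag","glass","jigger","returns_box","tab"):
        for d in outline_of(c,n)[:3]:
            m=d["region"].astype(np.uint8); M=cv2.moments(m,True)
            if M["m00"]<5: continue
            u,v=M["m10"]/M["m00"],M["m01"]/M["m00"]
            z={"tag":.006,"glass":.028,"jigger":.046,"returns_box":.11,"tab":.13}[n]
            pts=cv2.findContours(m,0,2)[0]; pts=max(pts,key=cv2.contourArea)[:,0]
            W=np.array([ray(c,x,y,z,P[c])[:2] for x,y in pts])
            rr=cv2.minAreaRect(W.astype(np.float32)*1000)
            print(c,n,round(d["confidence"],2),np.round([u,v],1),np.round(ray(c,u,v,z,P[c]),3),"rect",np.round(rr[0],0),np.round(rr[1],0),round(rr[2],1))
E
```

```text
top tag 0.68 [358.5 208.6] [ 0.492 -0.3    0.006] rect [ 492. -300.] [93. 58.] 20.9
top tag 0.58 [317.1 209.5] [ 0.49  -0.17   0.006] rect [ 490. -171.] [54. 90.] 86.0
top glass 0.45 [264.5 213.9] [ 0.474 -0.006  0.028] rect [473.  -6.] [46. 43.] 89.8
top jigger 0.59 [236.5 208.4] [0.488 0.079 0.046] rect [488.  81.] [52. 43.] 0.2
top returns_box 0.73 [236.6 208.4] [0.48  0.076 0.11 ] rect [480.  77.] [49. 40.] 0.2
top returns_box 0.56 [148.7 165. ] [0.61  0.335 0.11 ] rect [600. 333.] [206. 167.] 19.1
top tab 0.71 [156.2 177.5] [0.568 0.307 0.13 ] rect [567. 304.] [27. 63.] 3.4
scene tag 0.97 [291.5 284. ] [ 0.491 -0.306  0.006] rect [ 492. -304.] [97. 58.] 22.2
scene tag 0.76 [263.5 258.6] [ 0.487 -0.174  0.006] rect [ 489. -174.] [62. 94.] 84.9
scene glass 0.64 [230.8 224.4] [0.476 0.002 0.028] rect [475.   2.] [132.  46.] 62.2
scene jigger 0.79 [222.6 203.6] [0.499 0.103 0.046] rect [491.  89.] [202.  43.] 63.1
scene returns_box 0.7 [222.8 204.6] [ 0.443 -0.015  0.11 ] rect [439. -26.] [189.  39.] 63.0
scene returns_box 0.63 [221.4 166.5] [0.562 0.239 0.11 ] rect [572. 250.] [409. 206.] 60.6
```

View pics/crop1.png

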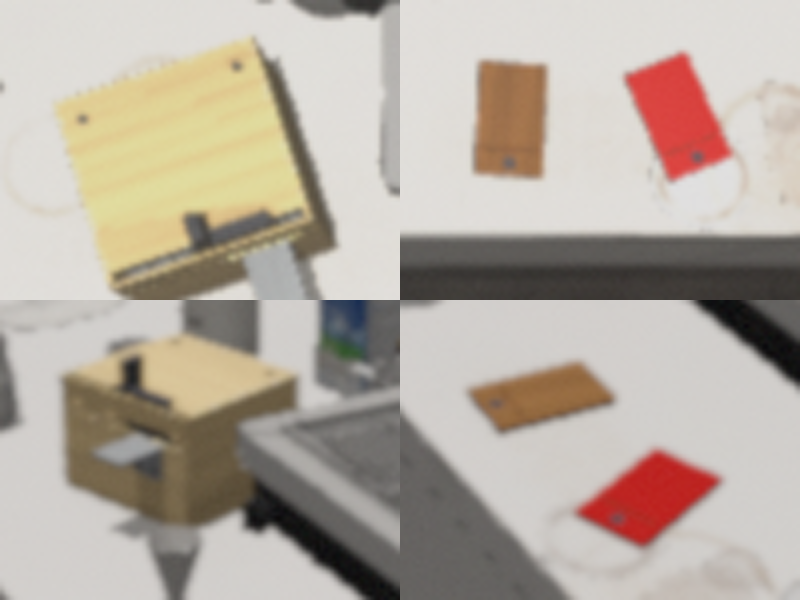

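```bash
python3 - <<'E'
from h import *
from scipy.optimize import least_squares
P={c:camera_params(c) for c in("top","scene")}
B=np.array([[75,-78,110],[75,78,110],[-75,78,110],[-75,-78,110]])/1e3
obs={"top":np.array([[163.5,130],[113.75,145.75],[128,191.75],[177.25,175.5]]),"scene":np.array([[254.5,154.5],[225.5,144],[195.5,154.5],[225.75,163.75]])}
def w(q,X):
    c,s=np.cos(q[2]),np.sin(q[2]); X=np.atleast_2d(X)
    return np.c_[q[0]+c*X[:,0]-s*X[:,1],q[1]+s*X[:,0]+c*X[:,1],X[:,2]]
for cs in(("top",),("scene",),("top","scene")):
    f=lambda q:np.concatenate([(proj(c,w(q,B),P[c])-obs[c]).ravel() for c in cs])
    r=least_squares(f,[.61,.33,.35]); q=r.x
    print(cs,np.round(q,4),np.degrees(q[2]).round(1),"rms",np.sqrt(np.mean(r.fun**2)).round(2))
for c,uv in(("top",(149,174)),("scene",(212.75,150))):
    X=ray(c,*uv,.1425,P[c]); d=X[:2]-q[:2]; cc,s=np.cos(q[2]),np.sin(q[2])
    print("tab",c,X.round(4),"box",(cc*d[0]+s*d[1]).round(4),(-s*d[0]+cc*d[1]).round(4))
K=np.array([[-75,-34,78],[-126,-34,78],[-126,-52,78],[-126,-16,78]])/1e3
print(w(q,K).round(4)); print(proj("top",w(q,K),P["top"]).round(1)); print(proj("scene",w(q,K),P["scene"]).round(1))
E
```

```text
('top',) [0.6234 0.3448 0.3256] 18.7 rms 0.68
('scene',) [0.6267 0.3379 0.311 ] 17.8 rms 0.83
('top', 'scene') [0.6255 0.3435 0.3219] 18.4 rms 1.03
tab top [0.5756 0.3246 0.1425] box -0.0533 -0.0022
tab scene [0.567  0.315  0.1425] box -0.0644 -0.0085
[[0.5651 0.2875 0.078 ]
 [0.5167 0.2714 0.078 ]
 [0.5224 0.2543 0.078 ]
 [0.511  0.2884 0.078 ]]
[[166.6 181.9]
 [171.5 197.8]
 [177.2 195.9]
 [165.7 199.7]]
[[216.  170. ]
 [205.2 174.2]
 [208.9 175.7]
 [201.6 172.8]]
```

```bash
cat >> h.py <<'E'
from scipy.spatial.transform import Rotation as R
def state():
    s=sense(); r=R.from_quat(s["orientation"]).as_matrix(); return s,np.array(s["eef_pos"]),r
def go(target,yaw=None):
    """yaw deg of tool y axis. prints turn first then shift in the turned axes (cm)"""
    s,p,r=state(); y0=np.degrees(np.arctan2(r[1,1],r[0,1]))
    yaw=y0 if yaw is None else yaw
    dt=-np.radians((yaw-y0+90)%180-90); a=np.radians(yaw if abs((yaw-y0+180)%360-180)<=90 else yaw+180)
    ty=np.array([np.cos(a),np.sin(a),0]); tx=np.array([-ty[1],ty[0],0]); d=(np.array(target)-p)*100
    print("turn z",dt.round(3),"shift xyz cm",np.round([d@tx,d@ty,-d[2]],2),"| at",p.round(4),"yaw",y0.round(2),"tilt z",r[:,2].round(4),"F",np.round(s["contact_force"],1),"t",round(s["t"],2))
E
python3 - <<'E'
from h import *
s,p,r=state(); M=np.array(camera_params("wrist")["world_from_camera"])
print("cam in tool",(r.T@(M[:3,3]-p)).round(4)); print((r.T@M[:3,:3]).round(3)); print(camera_params("wrist")["fx"],pinch_z)
go([.53,.30,.28],108.4)
E
```

```text
cam in tool [ 0.0661 -0.0002 -0.1442]
[[ 0.     0.964  0.265]
 [ 1.     0.    -0.001]
 [-0.001  0.265 -0.964]]
277.8863656479418 0.0187
turn z -0.705 shift xyz cm [-20.88 -33.96  -4.87] | at [0.2247 0.5563 0.2313] yaw 68.01 tilt z [ 0. -0. -1.] F [ 0.4  0.  -0.1] t 1.1
```

Emit:
{"api": "drive_tool", "payload": {
  "targets": [0, 0, -1, 0, 0, -0.141, 0, 0, -1, 0, 0, -0.141, 0, 0, -1, 0, 0, -0.141, 0, 0, -1, 0, 0, -0.141, 0, 0, -0.9, 0, 0, -0.141, -2.1, -3.4, 0, 0, 0, 0, -2.1, -3.4, 0, 0, 0, 0, -2.1, -3.4, 0, 0, 0, 0, -2.1, -3.4, 0, 0, 0, 0, -2.1, -3.4, 0, 0, 0, 0]
}}

```text
t: 2.1
eef_pos: [0.379, 0.4271, 0.2805]
orientation: [-0.16, 0.987, 0.0, 0.0]
contact_force: [1.2, 1.0, 0.4]
grip_width: 1.0
finger_force: 0.0
```

Emit:
{"api": "drive_tool", "payload": {
  "targets": [-2.1, -3.4, 0, 0, 0, 0, -2.1, -3.4, 0, 0, 0, 0, -2.1, -3.4, 0, 0, 0, 0, -2.1, -3.4, 0, 0, 0, 0, -2.0, -3.4, 0, 0, 0, 0, 0, 0, 0, 0, 0, 0, 0, 0, 0, 0, 0, 0, 0, 0, 0, 0, 0, 0]
}}

```text
t: 2.9
eef_pos: [0.5297, 0.3002, 0.2803]
orientation: [-0.16, 0.987, 0.0, -0.0]
contact_force: [0.1, 0.9, -0.5]
grip_width: 0.996
finger_force: 0.0
```

```bash
python3 - <<'E'
from h import *
P=camera_params("wrist"); im=grab_frame("wrist"); cv2.imwrite("pics/w1.png",im[:,:,::-1]); np.save("w1.npy",P,allow_pickle=True)
go([.53,.30,.28],108.4)
q=[.6255,.3435,.3219]; c,s=np.cos(q[2]),np.sin(q[2])
X=np.array([[75,-78,110],[75,78,110],[-75,78,110],[-75,-78,110],[-126,-16,78],[-126,-52,78],[-75,-34,78]])/1e3
W=np.c_[q[0]+c*X[:,0]-s*X[:,1],q[1]+s*X[:,0]+c*X[:,1],X[:,2]]
print(proj("wrist",W,P).round(1).tolist())
E
```

```text
turn z 0.001 shift xyz cm [-0.03 -0.06  0.04] | at [0.5295 0.3005 0.2804] yaw 108.47 tilt z [-3.e-04  2.e-04 -1.e+00] F [-0.3  0.3 -0.7] t 2.95
[[205.3, 306.7], [323.0, 306.7], [331.1, 198.4], [199.2, 198.5], [251.9, 151.7], [222.9, 151.7], [238.1, 191.2]]
```

View pics/w1.png

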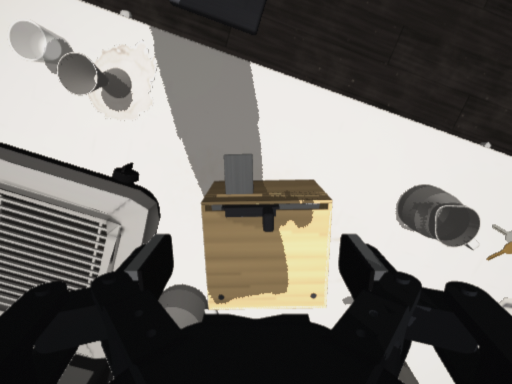

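```bash
python3 - <<'E'
from h import *
im=cv2.imread("pics/w1.png"); cv2.imwrite("pics/w1c.png",cv2.resize(im[145:245,195:345],None,fx=5.3,fy=5.3,interpolation=cv2.INTER_CUBIC))
E
```

```text
(no output)
```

View pics/w1c.png

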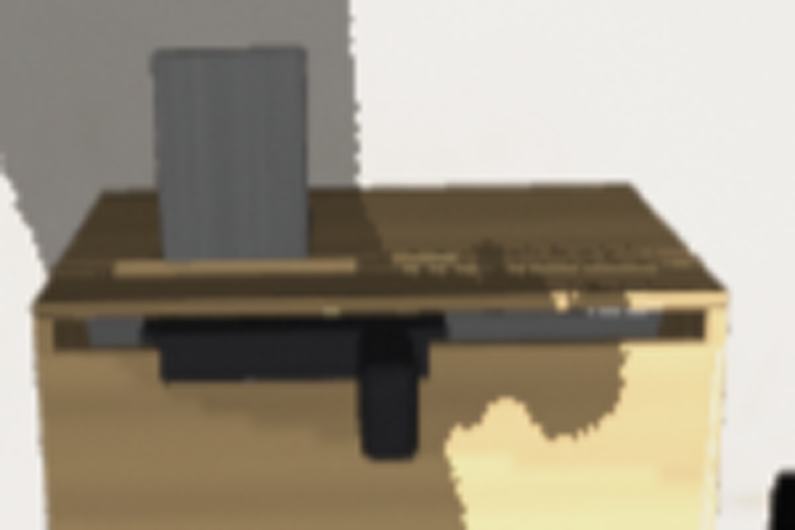

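```bash
python3 - <<'E'
from h import *
from scipy.optimize import least_squares
P=np.load("w1.npy",allow_pickle=True).item()
B=np.array([[-126,-52,78],[-126,-16,78],[-75,-78,110],[-75,78,110],[75,-78,110],[75,78,110]])/1e3
o=np.array([[223.7,154.4],[252.7,153.9],[201.8,202.2],[332,200.3],[207.5,309],[329.5,307.5]])
def w(q,X):
    c,s=np.cos(q[2]),np.sin(q[2]); X=np.atleast_2d(X)
    return np.c_[q[0]+c*X[:,0]-s*X[:,1],q[1]+s*X[:,0]+c*X[:,1],X[:,2]]
for n in(4,6):
    r=least_squares(lambda q:(proj("wrist",w(q,B[:n]),P)-o[:n]).ravel(),[.62,.34,.32]); q=r.x
    print(n,q.round(4),np.degrees(q[2]).round(2),"res",r.fun.round(1))
    c,s=np.cos(q[2]),np.sin(q[2])
    X=ray("wrist",268.2,221,.1425,P);d=X[:2]-q[:2]; print("tab",X.round(4),"box",(c*d[0]+s*d[1]).round(4),(-s*d[0]+c*d[1]).round(4))
    print("slot",w(q,[-.075,-.034,.078]).round(4))
go([*X[:2],.118],90+np.degrees(q[2]))
E
```

```text
4 [0.6275 0.3472 0.3358] 19.24 res [ 0.2  0.4  0.1  0.5 -0.8 -0.4  0.6 -0.3]
tab [0.5685 0.3269 0.1425] box -0.0624 0.0003
slot [[0.5679 0.2904 0.078 ]]
6 [0.6269 0.3479 0.3423] 19.61 res [ 0.2  0.4  0.1  0.3 -0.5 -0.2  0.9 -0.9  1.9  0.5 -2.7 -0.1]
tab [0.5685 0.3269 0.1425] box -0.0621 -0.0001
slot [[0.5677 0.2907 0.078 ]]
turn z -0.02 shift xyz cm [-4.56  1.18 16.24] | at [0.5295 0.3005 0.2804] yaw 108.47 tilt z [-3.e-04  2.e-04 -1.e+00] F [-0.3  0.3 -0.7] t 2.95
```

Emit:
{"api": "drive_tool", "payload": {
  "targets": [-2.3, 0.6, 2, 0, 0, -0.013, -2.3, 0.6, 3, 0, 0, 0, 0, 0, 3, 0, 0, 0, 0, 0, 3, 0, 0, 0, 0, 0, 3, 0, 0, 0, 0, 0, 2.2, 0, 0, 0, 0, 0, 0, 0, 0, 0, 0, 0, 0, 0, 0, 0],
  "hand": 0.6
}}

```text
t: 3.75
eef_pos: [0.5693, 0.3267, 0.1187]
orientation: [-0.167, 0.986, -0.0, -0.0]
contact_force: [1.6, -0.4, 0.0]
grip_width: 0.599
finger_force: 0.0
```

Emit:
{"api": "drive_tool", "payload": {
  "targets": [0, 0, 0, 0, 0, 0, 0, 0, 0, 0, 0, 0, 0, 0, 0, 0, 0, 0, 0, 0, 0, 0, 0, 0, 0, 0, 0, 0, 0, 0, 0, 0, 0, 0, 0, 0],
  "hand": 0
}}

```text
t: 4.35
eef_pos: [0.5708, 0.3266, 0.12]
orientation: [-0.166, 0.986, 0.001, 0.001]
contact_force: [-0.3, 0.5, 6.3]
grip_width: 0.127
finger_force: 59.1
```

Emit:
{"api": "drive_tool", "payload": {
  "targets": [0, 0.7, 0, 0, 0, 0, 0, 0.7, 0, 0, 0, 0, 0, 0.7, 0, 0, 0, 0, 0, 0.7, 0, 0, 0, 0, 0, 0.7, 0, 0, 0, 0, 0, 0.7, 0, 0, 0, 0, 0, 0.7, 0, 0, 0, 0, 0, 0, 0, 0, 0, 0]
}}

```text
t: 5.15
eef_pos: [0.5543, 0.3734, 0.12]
orientation: [-0.167, 0.986, 0.001, 0.001]
contact_force: [-1.5, -0.1, 6.2]
grip_width: 0.129
finger_force: 59.2
```

Emit:
{"api": "drive_tool", "payload": {
  "targets": [0, 0.3, 0, 0, 0, 0, 0, 0.3, 0, 0, 0, 0, 0, 0.3, 0, 0, 0, 0, 0, 0.2, 0, 0, 0, 0, 0, 0, 0, 0, 0, 0]
}}

```text
t: 5.65
eef_pos: [0.5518, 0.3803, 0.12]
orientation: [-0.166, 0.986, -0.002, 0.001]
contact_force: [1.2, -9.2, 8.2]
grip_width: 0.125
finger_force: 59.6
```

Emit:
{"api": "drive_tool", "payload": {
  "targets": [0, 0.3, 0, 0, 0, 0, 0, 0.2, 0, 0, 0, 0, 0, 0, 0, 0, 0, 0]
}}

```text
t: 5.95
eef_pos: [0.5518, 0.3805, 0.12]
orientation: [-0.164, 0.986, -0.006, 0.002]
contact_force: [5.1, -21.9, 10.6]
grip_width: 0.125
finger_force: 60.4
```

```bash
python3 - <<'E'
from h import *
s,p,r=state(); print(p,s["contact_force"],s["grip_width"])
q=[.6275,.3472,.3358];c,sn=np.cos(q[2]),np.sin(q[2]);d=p[:2]-q[:2];print((c*d[0]+sn*d[1]).round(4),(-sn*d[0]+c*d[1]).round(4))
E
```

```text
[0.5518083  0.38047976 0.12000405] [  5.1291046  -21.92129542  10.61027141] 0.12532149719352484
-0.0605 0.0564
```

Emit:
{"api": "drive_tool", "payload": {
  "targets": [0, -0.5, 0, 0, 0, 0, 0, -0.4, 0, 0, 0, 0, 0, 0, 0, 0, 0, 0]
}}

```text
t: 6.25
eef_pos: [0.5525, 0.3784, 0.1201]
orientation: [-0.166, 0.986, 0.0, 0.001]
contact_force: [-0.8, -1.8, 7.4]
grip_width: 0.125
finger_force: 59.8
```

Emit:
{"api": "drive_tool", "payload": {
  "targets": [0, 0, 0, 0, 0, 0, 0, 0, 0, 0, 0, 0, 0, 0, 0, 0, 0, 0, 0, 0, -2, 0, 0, 0, 0, 0, -4, 0, 0, 0, 0, 0, -4, 0, 0, 0, 0, 0, -4, 0, 0, 0],
  "hand": 0.5
}}

```text
t: 6.95
eef_pos: [0.5513, 0.3787, 0.2594]
orientation: [-0.166, 0.986, -0.0, -0.0]
contact_force: [0.5, -0.1, 0.3]
grip_width: 0.501
finger_force: 0.0
```

Emit:
{"api": "drive_tool", "payload": {
  "targets": [3.23, -3.11, 0, 0, 0, 0, 3.23, -3.11, 0, 0, 0, 0, 3.23, -3.11, 0, 0, 0, 0, 3.23, -3.11, 0, 0, 0, 0, 3.23, -3.11, 0, 0, 0, 0, 3.23, -3.11, 0, 0, 0, 0, 3.23, -3.11, 0, 0, 0, 0],
  "hand": 1
}}

```text
t: 7.65
eef_pos: [0.4084, 0.0977, 0.2582]
orientation: [-0.167, 0.986, -0.0, 0.0]
contact_force: [0.2, -1.2, 0.6]
grip_width: 1.0
finger_force: 0.0
```

Emit:
{"api": "drive_tool", "payload": {
  "targets": [1.32, -3.78, 0, 0, 0, 0, 1.32, -3.78, 0, 0, 0, 0, 1.32, -3.78, 0, 0, 0, 0, 1.32, -3.78, 0, 0, 0, 0, 1.32, -3.78, 0, 0, 0, 0, -1.2, -4.2, 0, 0, 0, 0.135, -1.2, -4.2, 0, 0, 0, 0.135, 0, 0, 0, 0, 0, 0.135, 0, 0, 0, 0, 0, 0, 0, 0, 0, 0, 0, 0]
}}

```text
t: 8.65
eef_pos: [0.4539, -0.1754, 0.2581]
orientation: [0.034, 0.999, 0.0, -0.0]
contact_force: [0.3, -0.1, 0.2]
grip_width: 1.0
finger_force: 0.0
```

```bash
python3 - <<'E'
from h import *
P=camera_params("wrist"); im=grab_frame("wrist"); cv2.imwrite("pics/w2.png",im[:,:,::-1])
go([.4885,-.172,.02],86)
for d in outline_of("wrist","tag")[:3]:
    m=d["region"].astype(np.uint8); pts=max(cv2.findContours(m,0,2)[0],key=cv2.contourArea)[:,0]
    W=np.array([ray("wrist",x,y,.006,P)[:2] for x,y in pts]).astype(np.float32)*1000
    rr=cv2.minAreaRect(W); print(d["confidence"],d["extent"],im[m>0].mean(0).round(),np.round(rr[0],1),np.round(rr[1],1),round(rr[2],2))
E
```

```text
turn z 0.002 shift xyz cm [-3.43  0.55 23.82] | at [ 0.4539 -0.1751  0.2582] yaw 86.14 tilt z [-3.e-04  3.e-04 -1.e+00] F [0.1 0.4 1.3] t 8.7
0.91 [242.3, 158.2, 279.9, 215.6] [115.  77.  49.] [ 490.9 -172.3] [53.9 88.2] 86.12
```

The tab crept about 2 mm back when I relieved the grip, so I'll go back and push it fully home with shut fingers. The wooden tag is confirmed at (0.491, -0.172).

Emit:
{"api": "drive_tool", "payload": {
  "targets": [0, 0, 0, 0, 0, -0.135, 0, 0, 0, 0, 0, -0.135, 0, 0, 0, 0, 0, -0.135, 0.84, 4.26, 0, 0, 0, 0, 0.84, 4.26, 0, 0, 0, 0, -1.32, 3.78, 0, 0, 0, 0, -1.32, 3.78, 0, 0, 0, 0, -1.32, 3.78, 0, 0, 0, 0, -1.32, 3.78, 0, 0, 0, 0, -1.32, 3.78, 0, 0, 0, 0],
  "hand": 0
}}

```text
t: 9.75
eef_pos: [0.41, 0.1016, 0.2588]
orientation: [-0.168, 0.986, 0.0, 0.001]
contact_force: [0.5, -0.2, -0.3]
grip_width: -0.002
finger_force: 0.0
```

Emit:
{"api": "drive_tool", "payload": {
  "targets": [-3.74, 3.01, 0, 0, 0, 0, -3.74, 3.01, 0, 0, 0, 0, -3.74, 3.01, 0, 0, 0, 0, -3.74, 3.01, 0, 0, 0, 0, -3.74, 3.01, 0, 0, 0, 0, -3.74, 3.01, 0, 0, 0, 0, 0, 0, 0, 0, 0, 0, 0, 0, 0, 0, 0, 0]
}}

```text
t: 10.55
eef_pos: [0.5627, 0.3448, 0.2572]
orientation: [-0.168, 0.986, -0.0, -0.001]
contact_force: [0.1, 0.6, 0.1]
grip_width: 0.0
finger_force: 0.0
```

```bash
python3 - <<'E'
from h import *
P=camera_params("wrist"); im=grab_frame("wrist"); 
go([.5627,.3447,.122],109.24)
cv2.imwrite("pics/w3.png",cv2.resize(im[90:390,90:430,::-1],None,fx=2,fy=2,interpolation=cv2.INTER_CUBIC))
E
```

```text
turn z 0.001 shift xyz cm [-0.04  0.07 13.6 ] | at [0.5625 0.3439 0.258 ] yaw 109.28 tilt z [-9.e-04 -8.e-04 -1.e+00] F [-0.8 -0.3  0.5] t 10.6
```

View pics/w3.png

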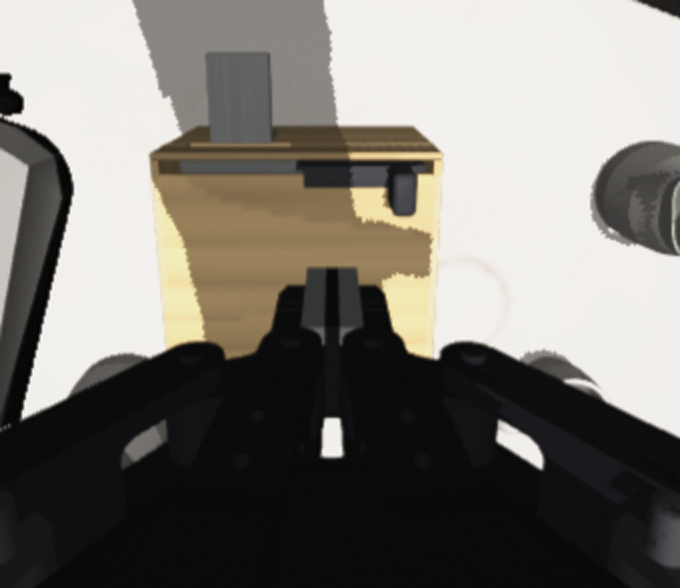

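Emit:
{"api": "drive_tool", "payload": {
  "targets": [0, 0, 3, 0, 0, 0, 0, 0, 3, 0, 0, 0, 0, 0, 3, 0, 0, 0, 0, 0, 3, 0, 0, 0, 0, 0, 1.4, 0, 0, 0, 0, 0.6, 0, 0, 0, 0, 0, 0.5, 0, 0, 0, 0, 0, 0, 0, 0, 0, 0]
}}

```text
t: 11.4
eef_pos: [0.5607, 0.3554, 0.1266]
orientation: [-0.167, 0.986, 0.001, 0.002]
contact_force: [-0.7, -0.7, 0.2]
grip_width: 0.003
finger_force: 0.0
```

Emit:
{"api": "drive_tool", "payload": {
  "targets": [0, 0.4, 0, 0, 0, 0, 0, 0.4, 0, 0, 0, 0, 0, 0, 0, 0, 0, 0]
}}

```text
t: 11.7
eef_pos: [0.558, 0.3616, 0.1251]
orientation: [-0.166, 0.986, -0.001, 0.001]
contact_force: [0.6, -3.1, 2.3]
grip_width: 0.0
finger_force: 1.6
```

Emit:
{"api": "drive_tool", "payload": {
  "targets": [0, 0.3, 0, 0, 0, 0, 0, 0.3, 0, 0, 0, 0, 0, 0, 0, 0, 0, 0]
}}

```text
t: 12.0
eef_pos: [0.5578, 0.362, 0.1251]
orientation: [-0.165, 0.986, -0.005, 0.002]
contact_force: [5.7, -18.4, 6.7]
grip_width: -0.005
finger_force: 9.6
```

Emit:
{"api": "drive_tool", "payload": {
  "targets": [0, -0.8, 0, 0, 0, 0, 0, -0.8, 0, 0, 0, 0, 0, 0, -4, 0, 0, 0, 0, 0, -5, 0, 0, 0, 0, 0, -4.4, 0, 0, 0, 3.76, -3.17, 0, 0, 0, 0, 3.76, -3.17, 0, 0, 0, 0, 3.76, -3.17, 0, 0, 0, 0, 3.76, -3.17, 0, 0, 0, 0, 3.76, -3.17, 0, 0, 0, 0]
}}

```text
t: 13.0
eef_pos: [0.4336, 0.1397, 0.2581]
orientation: [-0.167, 0.986, 0.001, 0.0]
contact_force: [1.2, -1.1, 0.6]
grip_width: -0.001
finger_force: 0.0
```

Emit:
{"api": "drive_tool", "payload": {
  "targets": [3.76, -3.17, 0, 0, 0, 0, 1.32, -3.78, 0, 0, 0, 0, 1.32, -3.78, 0, 0, 0, 0, 1.32, -3.78, 0, 0, 0, 0, 1.32, -3.78, 0, 0, 0, 0, 1.32, -3.78, 0, 0, 0, 0, -1.76, -3.15, 0, 0, 0, 0, -1.76, -3.15, 0, 0, 0, 0, -1.76, -3.15, 0, 0, 0, 0, 0, 0, 0, 0, 0, 0.135],
  "hand": 1
}}

```text
t: 14.0
eef_pos: [0.4933, -0.176, 0.2575]
orientation: [-0.097, 0.995, 0.0, 0.001]
contact_force: [0.1, 0.4, -0.5]
grip_width: 0.996
finger_force: 0.0
```

Emit:
{"api": "drive_tool", "payload": {
  "targets": [0, 0, 2, 0, 0, 0.135, 0, 0, 2, 0, 0, 0.135, 0, 0, 0, 0, 0, 0]
}}

```text
t: 14.3
eef_pos: [0.4888, -0.1728, 0.2157]
orientation: [0.035, 0.999, 0.001, -0.002]
contact_force: [-1.4, -0.0, -0.9]
grip_width: 0.999
finger_force: 0.0
```

```bash
python3 - <<'E'
from h import *
P=camera_params("wrist"); im=grab_frame("wrist")
for d in outline_of("wrist","tag")[:3]:
    m=d["region"].astype(np.uint8); pts=max(cv2.findContours(m,0,2)[0],key=cv2.contourArea)[:,0]
    W=np.array([ray("wrist",x,y,.006,P)[:2] for x,y in pts]).astype(np.float32)*1000
    rr=cv2.minAreaRect(W); print(d["confidence"],d["extent"],im[m>0].mean(0).round(),np.round(rr[0],1),np.round(rr[1],1),round(rr[2],2))
go([.491,-.172,.02],86.1)
E
```

```text
0.84 [121.2, 139.5, 189.7, 216.5] [221.  55.  52.] [ 493.3 -302.6] [89.5 55.6] 21.31
0.58 [237.6, 134.5, 275.7, 204.0] [138.  94.  61.] [ 490.8 -172.1] [55.4 90.5] 85.89
turn z 0.001 shift xyz cm [-0.07  0.14 19.84] | at [ 0.4902 -0.1734  0.2184] yaw 86.14 tilt z [-5.e-04  8.e-04 -1.e+00] F [-0.1  0.3  0.2] t 14.4
```

```bash
python3 - <<'E'
from h import *
go([.461,-.170,.015],86.0)
E
```

```text
turn z 0.002 shift xyz cm [ 2.94  0.13 20.34] | at [ 0.4902 -0.1734  0.2184] yaw 86.14 tilt z [-5.e-04  8.e-04 -1.e+00] F [-0.1  0.3  0.2] t 14.4
```

Emit:
{"api": "drive_tool", "payload": {
  "targets": [1.5, 0.13, 3, 0, 0, 0, 1.44, 0, 4, 0, 0, 0, 0, 0, 4, 0, 0, 0, 0, 0, 4, 0, 0, 0, 0, 0, 3, 0, 0, 0, 0, 0, 1.6, 0, 0, 0, 0, 0, 0.5, 0, 0, 0, 0, 0, 0, 0, 0, 0],
  "hand": 0.76
}}

```text
t: 15.2
eef_pos: [0.4618, -0.1704, 0.0178]
orientation: [0.035, 0.999, 0.0, 0.0]
contact_force: [-0.3, -0.7, -0.5]
grip_width: 0.759
finger_force: 0.0
```

Emit:
{"api": "drive_tool", "payload": {
  "targets": [0, 0, 0.2, 0, 0, 0, 0, 0, 0.2, 0, 0, 0, 0, 0, 0.2, 0, 0, 0, 0, 0, 0.2, 0, 0, 0, 0, 0, 0, 0, 0, 0]
}}

```text
t: 15.7
eef_pos: [0.4611, -0.1703, 0.0092]
orientation: [0.035, 0.999, 0.0, -0.0]
contact_force: [0.1, -0.7, -0.1]
grip_width: 0.762
finger_force: 0.0
```

Emit:
{"api": "drive_tool", "payload": {
  "targets": [0, 0, 0.2, 0, 0, 0, 0, 0, 0.2, 0, 0, 0, 0, 0, 0.2, 0, 0, 0, 0, 0, 0.2, 0, 0, 0, 0, 0, 0, 0, 0, 0]
}}

```text
t: 16.2
eef_pos: [0.4609, -0.1702, 0.0009]
orientation: [0.035, 0.999, 0.0, -0.0]
contact_force: [0.2, -0.7, 0.6]
grip_width: 0.76
finger_force: 0.0
```

Emit:
{"api": "drive_tool", "payload": {
  "targets": [0, 0, 0.2, 0, 0, 0, 0, 0, 0.2, 0, 0, 0, 0, 0, 0, 0, 0, 0]
}}

```text
t: 16.5
eef_pos: [0.461, -0.1702, -0.003]
orientation: [0.035, 0.999, 0.0, -0.0]
contact_force: [0.4, 0.7, -0.0]
grip_width: 0.763
finger_force: 0.0
```

Emit:
{"api": "drive_tool", "payload": {
  "targets": [0, 0, 0.2, 0, 0, 0, 0, 0, 0.1, 0, 0, 0, 0, 0, 0, 0, 0, 0]
}}

```text
t: 16.8
eef_pos: [0.461, -0.1703, -0.0059]
orientation: [0.035, 0.999, 0.0, -0.0]
contact_force: [-0.4, 0.2, 0.3]
grip_width: 0.761
finger_force: 0.0
```

Emit:
{"api": "drive_tool", "payload": {
  "targets": [0, 0, 0.1, 0, 0, 0, 0, 0, 0.1, 0, 0, 0, 0, 0, 0, 0, 0, 0]
}}

```text
t: 17.1
eef_pos: [0.4613, -0.1704, -0.0064]
orientation: [0.035, 0.999, -0.0, 0.0]
contact_force: [-5.3, 2.3, 17.3]
grip_width: 0.762
finger_force: 8.5
```

Emit:
{"api": "drive_tool", "payload": {
  "targets": [0, 0, -0.4, 0, 0, 0, 0, 0, 0, 0, 0, 0]
}}

```text
t: 17.3
eef_pos: [0.4617, -0.1705, -0.0032]
orientation: [0.035, 0.999, -0.0, 0.001]
contact_force: [0.6, -0.4, -0.7]
grip_width: 0.762
finger_force: 0.0
```

Emit:
{"api": "drive_tool", "payload": {
  "targets": [0, 0, 0, 0, 0, 0, 0, 0, 0, 0, 0, 0, 0, 0, 0, 0, 0, 0, 0, 0, 0, 0, 0, 0],
  "hand": 0.4
}}

```text
t: 17.7
eef_pos: [0.4615, -0.1705, -0.0032]
orientation: [0.035, 0.999, -0.0, 0.0]
contact_force: [-1.2, 0.7, 9.4]
grip_width: 0.609
finger_force: 63.8
```

Emit:
{"api": "drive_tool", "payload": {
  "targets": [0, 0, -1, 0, 0, 0, 0, 0, -3, 0, 0, 0, 0, 0, -4, 0, 0, 0, 0, 0, -5, 0, 0, 0, 0, 0, -5, 0, 0, 0, 0, 0, -4, 0, 0, 0, 2.5, 4, 0, 0, 0, 0, 2.5, 4, 0, 0, 0, 0, 0, 0, 0, 0, 0, 0]
}}

```text
t: 18.6
eef_pos: [0.4139, -0.0836, 0.2166]
orientation: [0.034, 0.999, 0.001, -0.001]
contact_force: [-0.1, 0.3, -0.2]
grip_width: 0.607
finger_force: 62.9
```

```bash
python3 - <<'E'
from h import *
s,p,r=state(); P=camera_params("wrist"); im=grab_frame("wrist"); cv2.imwrite("pics/w4.png",cv2.resize(im[:,:,::-1],None,fx=1.5,fy=1.5))
go([.41,.10,.22],86); print(s["grip_width"],s["finger_force"])
for d in outline_of("wrist","tag")[:3]:
    m=d["region"].astype(np.uint8); pts=max(cv2.findContours(m,0,2)[0],key=cv2.contourArea)[:,0]
    print(d["confidence"],d["extent"],im[m>0].mean(0).round())
    W=np.array([r.T@(ray("wrist",x,y,p[2]+.0065,P)-p) for x,y in pts]).astype(np.float32)*1000
    print(cv2.minAreaRect(W[:,:2]), W[:,:2].min(0),W[:,:2].max(0))
E
```

```text
turn z 0.002 shift xyz cm [ 1.85 18.44 -0.33] | at [ 0.4156 -0.0853  0.2167] yaw 86.12 tilt z [-1.e-04  2.e-04 -1.e+00] F [ 1.3 -0.2 -0.1] t 18.65
0.6070301763528195 62.878557443618774
0.77 [206.2, 216.0, 308.5, 317.1] [81. 53. 33.]Traceback (most recent call last):
  File "<stdin>", line 8, in <module>
cv2.error: OpenCV(4.12.0) /io/opencv/modules/imgproc/src/convhull.cpp:143: error: (-215:Assertion failed) total >= 0 && (depth == CV_32F || depth == CV_32S) in function 'convexHull'
```

View pics/w4.png

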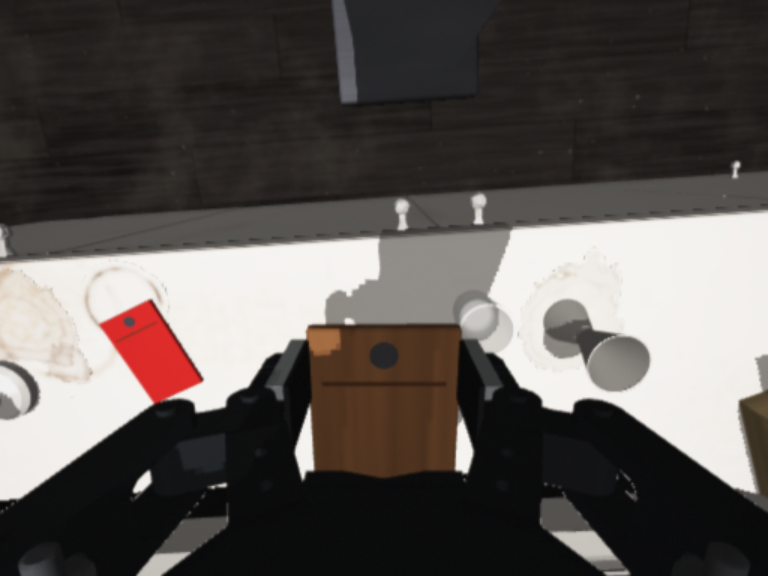

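```bash
python3 - <<'E'
from h import *
from scipy.optimize import least_squares
s,p,r=state(); P=camera_params("wrist"); M=np.array(P["world_from_camera"]); T=np.eye(4);T[:3,:3]=r;T[:3,3]=p; TC=np.linalg.inv(T)@M
for z in(.007,.009,.011):
    print(z,[(r.T@(ray("wrist",u,v,p[2]+z,P)-p)*1000).round(1).tolist() for u,v in((308.5/1.5,326/1.5),(460/1.5,325/1.5))])
B=np.array([[-126,-52,78],[-126,-16,78],[-75,-78,110],[-75,78,110]])/1e3
P1=np.load("w1.npy",allow_pickle=True).item(); o1=np.array([[223.7,154.4],[252.7,153.9],[201.8,202.2],[332,200.3]])
a=np.radians(109.28); ty=np.array([np.cos(a),np.sin(a),0]);tx=np.array([-ty[1],ty[0],0])
T3=np.eye(4);T3[:3,:3]=np.c_[tx,ty,[0,0,-1]];T3[:3,3]=[.5625,.3442,.258]; P3=dict(P1,world_from_camera=T3@TC)
o3=np.array([[193.5,116.5],[225,116],[165.5,168],[311,167]])
def w(q,X):
    c,s=np.cos(q[2]),np.sin(q[2]); return np.c_[q[0]+c*X[:,0]-s*X[:,1],q[1]+s*X[:,0]+c*X[:,1],X[:,2]]
for nm,L in(("w1",[(P1,o1)]),("w3",[(P3,o3)]),("both",[(P1,o1),(P3,o3)])):
    R_=least_squares(lambda q:np.concatenate([(proj("wrist",w(q,B),p_)-o).ravel() for p_,o in L]),[.62,.34,.32]);q=R_.x
    print(nm,q.round(4),np.degrees(q[2]).round(2),R_.fun.round(1),"slot",w(q,np.array([[-.075,-.034,.078]])).round(4))
E
```

```text
0.007 [[13.9, -26.6, -7.0], [14.3, 26.5, -7.0]]
0.009 [[14.7, -26.3, -9.0], [15.1, 26.1, -9.0]]
0.011 [[15.5, -25.9, -11.0], [15.8, 25.7, -11.0]]
w1 [0.6275 0.3472 0.3358] 19.24 [ 0.2  0.4  0.1  0.5 -0.8 -0.4  0.6 -0.3] slot [[0.5679 0.2904 0.078 ]]
w3 [0.6278 0.3475 0.3383] 19.38 [-0.4  0.5  0.1  1.  -0.3 -1.1  0.6 -0.3] slot [[0.5684 0.2905 0.078 ]]
both [0.6277 0.3473 0.3372] 19.32 [ 0.2  0.6 -0.   0.7 -0.8 -0.1  0.5 -0.2 -0.3  0.3  0.1  0.8 -0.3 -1.3
  0.6 -0.4] slot [[0.5681 0.2904 0.078 ]]
```

Emit:
{"api": "drive_tool", "payload": {
  "targets": [0.37, 3.69, 0, 0, 0, 0, 0.37, 3.69, 0, 0, 0, 0, 0.37, 3.69, 0, 0, 0, 0, 0.37, 3.69, 0, 0, 0, 0, 0.37, 3.69, 0, 0, 0, 0, 0, 0, 0, 0, 0, -0.135, 0, 0, 0, 0, 0, -0.135, 0, 0, 0, 0, 0, -0.135, 0, 0, 0, 0, 0, 0]
}}

```text
t: 19.6
eef_pos: [0.4123, 0.098, 0.2162]
orientation: [-0.166, 0.986, -0.0, -0.0]
contact_force: [0.3, -0.0, -1.3]
grip_width: 0.606
finger_force: 63.0
```

Emit:
{"api": "drive_tool", "payload": {
  "targets": [-3.05, 3.19, 0, 0, 0, 0, -3.05, 3.19, 0, 0, 0, 0, -3.05, 3.19, 0, 0, 0, 0, -3.05, 3.19, 0, 0, 0, 0, 0, 0, 4, 0, 0, 0, 0, 0, 4, 0, 0, 0, 0, 0, 3, 0, 0, 0, 0, 0, 0, 0, 0, 0, 0, 0, 0, 0, 0, 0]
}}

```text
t: 20.5
eef_pos: [0.4853, 0.2585, 0.1064]
orientation: [-0.165, 0.986, -0.0, -0.0]
contact_force: [0.1, -0.2, 0.3]
grip_width: 0.605
finger_force: 63.0
```

```bash
python3 - <<'E'
from h import *
go([.4832,.2607,.078],109.3)
P=camera_params("wrist"); im=grab_frame("wrist"); cv2.imwrite("pics/w5.png",cv2.resize(im[:,:,::-1],None,fx=1.5,fy=1.5))
E
```

```text
turn z -0.005 shift xyz cm [0.12 0.28 2.84] | at [0.4853 0.2585 0.1064] yaw 109.0 tilt z [-8.e-04 -6.e-04 -1.e+00] F [ 0.1 -0.2  0.3] t 20.5
```

View pics/w5.png

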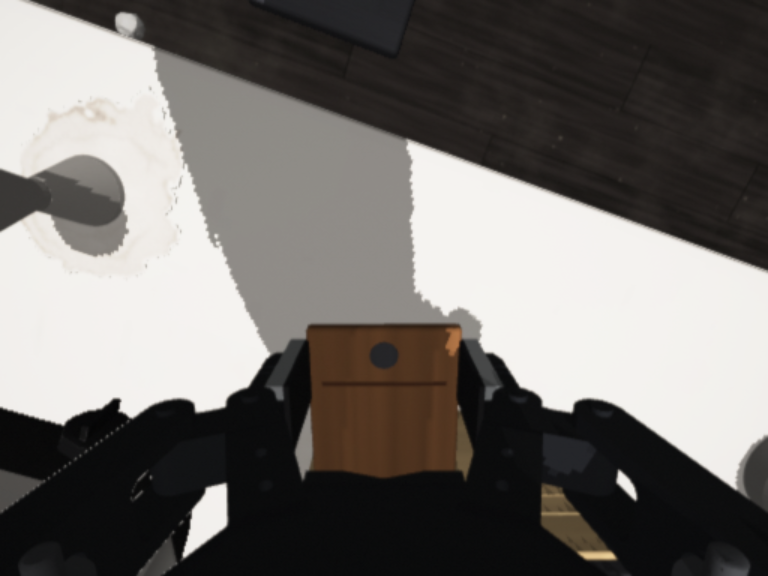

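Emit:
{"api": "drive_tool", "payload": {
  "targets": [0.12, 0.28, 1, 0, 0, -0.005, 0, 0, 1, 0, 0, 0, 0, 0, 0.84, 0, 0, 0, 0, 0, 0, 0, 0, 0]
}}

```text
t: 20.95
eef_pos: [0.4819, 0.2606, 0.0766]
orientation: [-0.169, 0.986, -0.0, -0.001]
contact_force: [-0.9, -0.2, -0.3]
grip_width: 0.607
finger_force: 63.0
```

```bash
python3 - <<'E'
from h import *
go([.4832,.2607,.078],109.3)
E
```

```text
turn z 0.002 shift xyz cm [-0.12 -0.04 -0.14] | at [0.4819 0.2606 0.0766] yaw 109.43 tilt z [-0.0018 -0.0011 -1.    ] F [-0.9 -0.2 -0.3] t 20.95
```

Emit:
{"api": "drive_tool", "payload": {
  "targets": [-0.4, 0, -0.1, 0, 0, 0, -0.4, 0, 0, 0, 0, 0, -0.4, 0, 0, 0, 0, 0, 0, 0, 0, 0, 0, 0]
}}

```text
t: 21.35
eef_pos: [0.4953, 0.2656, 0.0792]
orientation: [-0.169, 0.986, 0.0, 0.001]
contact_force: [-0.5, -0.8, -0.9]
grip_width: 0.605
finger_force: 63.0
```

```bash
python3 - <<'E'
from h import *
go([.5681-.078*np.cos(np.radians(19.3)),.2904-.078*np.sin(np.radians(19.3)),.078],109.3)
E
```

```text
turn z 0.002 shift xyz cm [ 0.11 -0.07  0.12] | at [0.4953 0.2656 0.0792] yaw 109.43 tilt z [ 1.1e-03  5.0e-04 -1.0e+00] F [-0.5 -0.8 -0.9] t 21.35
```

Emit:
{"api": "drive_tool", "payload": {
  "targets": [-0.3, -0.05, 0.05, 0, 0, 0, -0.3, 0, 0, 0, 0, 0, -0.3, 0, 0, 0, 0, 0, 0, 0, 0, 0, 0, 0]
}}

```text
t: 21.75
eef_pos: [0.5034, 0.2679, 0.0784]
orientation: [-0.169, 0.986, 0.0, 0.0]
contact_force: [0.1, -0.2, -1.2]
grip_width: 0.605
finger_force: 63.0
```

Emit:
{"api": "drive_tool", "payload": {
  "targets": [-0.6, 0, 0, 0, 0, 0, -0.6, 0, 0, 0, 0, 0, -0.6, 0, 0, 0, 0, 0, -0.6, 0, 0, 0, 0, 0, 0, 0, 0, 0, 0, 0]
}}

```text
t: 22.25
eef_pos: [0.5265, 0.276, 0.0784]
orientation: [-0.169, 0.986, 0.0, 0.0]
contact_force: [-0.5, 0.1, 0.1]
grip_width: 0.604
finger_force: 63.0
```

Emit:
{"api": "drive_tool", "payload": {
  "targets": [-0.6, 0, 0, 0, 0, 0, -0.6, 0, 0, 0, 0, 0, -0.6, 0, 0, 0, 0, 0, -0.4, 0, 0, 0, 0, 0, 0, 0, 0, 0, 0, 0]
}}

```text
t: 22.75
eef_pos: [0.5469, 0.2832, 0.0784]
orientation: [-0.169, 0.986, 0.0, 0.0]
contact_force: [-0.2, -0.3, -0.8]
grip_width: 0.605
finger_force: 63.0
```

Emit:
{"api": "drive_tool", "payload": {
  "targets": [-0.3, 0, 0, 0, 0, 0, -0.3, 0, 0, 0, 0, 0, -0.2, 0, 0, 0, 0, 0, 0, 0, 0, 0, 0, 0]
}}

```text
t: 23.15
eef_pos: [0.5541, 0.2858, 0.0785]
orientation: [-0.169, 0.986, 0.0, 0.0]
contact_force: [0.1, 1.0, -1.1]
grip_width: 0.608
finger_force: 63.0
```

Emit:
{"api": "drive_tool", "payload": {
  "targets": [-0.2, 0, 0, 0, 0, 0, 0, 0, 0, 0, 0, 0]
}}

```text
t: 23.35
eef_pos: [0.5558, 0.2864, 0.0784]
orientation: [-0.169, 0.986, -0.0, 0.0]
contact_force: [0.2, -0.4, -1.3]
grip_width: 0.605
finger_force: 63.0
```

Emit:
{"api": "drive_tool", "payload": {
  "targets": [0, 0, 0, 0, 0, 0, 0, 0, 0, 0, 0, 0, 0, 0, 0, 0, 0, 0, 2, 0, 0, 0, 0, 0, 2, 0, 0, 0, 0, 0, 2, 0, 0, 0, 0, 0, 0, 0, 0, 0, 0, 0],
  "hand": 0.8
}}

```text
t: 24.05
eef_pos: [0.4966, 0.2653, 0.0782]
orientation: [-0.169, 0.986, -0.0, -0.001]
contact_force: [-0.3, -0.3, -0.2]
grip_width: 0.801
finger_force: 0.0
```

```bash
python3 - <<'E'
from h import *
go([.5681,.2904,.078],109.3)
P=camera_params("wrist"); im=grab_frame("wrist"); cv2.imwrite("pics/w6.png",cv2.resize(im[:,:,::-1],None,fx=1.5,fy=1.5))
print([(d["confidence"],d["extent"]) for d in recognise("wrist","tag")])
E
```

```text
turn z 0.003 shift xyz cm [-7.58  0.    0.02] | at [0.4966 0.2653 0.0782] yaw 109.46 tilt z [-0.0022 -0.0011 -1.    ] F [-0.3 -0.3 -0.2] t 24.05
[]
```

View pics/w6.png

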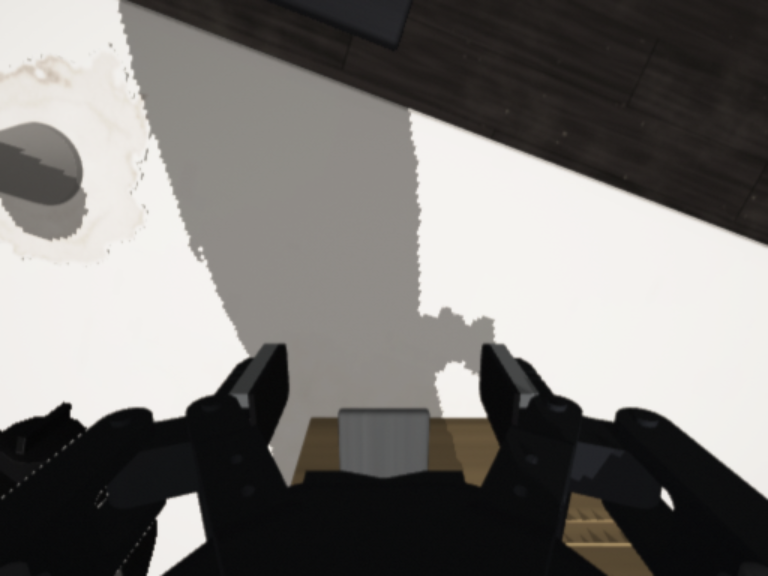

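Emit:
{"api": "drive_tool", "payload": {
  "targets": [0, 0, -4, 0, 0, 0, 0, 0, -5, 0, 0, 0, 0, 0, -5, 0, 0, 0, 0, 0, -4, 0, 0, 0, -3, 0.5, 0, 0, 0, 0, 0, 0, 0, 0, 0, 0],
  "hand": 0
}}

```text
t: 24.75
eef_pos: [0.5299, 0.2831, 0.2601]
orientation: [-0.169, 0.986, 0.001, 0.003]
contact_force: [-0.2, 0.8, -0.2]
grip_width: -0.004
finger_force: 0.0
```

```bash
python3 - <<'E'
from h import *
P=camera_params("wrist"); im=grab_frame("wrist"); 
q=[.6277,.3473,.3372];c,s=np.cos(q[2]),np.sin(q[2])
go([.5681,.2904,.078],109.3)
for x in(-130,-120,-110,-105,-100,-95,-90,-85,-80,-77):
    y=-.034; X=x/1e3; uv=proj("wrist",[q[0]+c*X-s*y,q[1]+s*X+c*y,.078],P)[0]; u,v=uv.round().astype(int)
    print(x,u,v,im[v-1:v+2,u-6:u+7].mean((0,1)).round())
print([(d["confidence"],d["extent"]) for d in recognise("wrist","tag")])
k=cv2.resize(im[80:280,110:376,::-1],None,fx=3,fy=3,interpolation=cv2.INTER_CUBIC); cv2.imwrite("pics/w7.png",k)
E
```

```text
turn z 0.002 shift xyz cm [-4.08 -0.54 18.07] | at [0.5278 0.282  0.2587] yaw 109.43 tilt z [ 1.8e-03  9.0e-04 -1.0e+00] F [-0.1  0.1 -0.2] t 24.8
-130 251 157 [140. 137. 132.]
-120 251 166 [ 99. 100.  99.]
-110 251 174 [98. 99. 99.]
-105 251 178 [98. 98. 98.]
-100 251 182 [97. 98. 98.]
-95 251 186 [97. 97. 97.]
-90 251 190 [96. 97. 97.]
-85 251 194 [96. 96. 97.]
-80 251 198 [96. 96. 96.]
-77 251 200 [108. 102.  94.]
[]
```

Emit:
{"api": "drive_tool", "payload": {
  "targets": [-1.8, 4.02, 0, 0, 0, 0, -1.8, 4.02, 0, 0, 0, 0, -1.8, 4.02, 0, 0, 0, 0, 0, 0, 0, 0, 0, 0, 0, 0, 4, 0, 0, 0, 0, 0, 4, 0, 0, 0, 0, 0, 3, 0, 0, 0, 0, 0, 2.4, 0, 0, 0, 0, 0, 0, 0, 0, 0]
}}

```text
t: 25.75
eef_pos: [0.5334, 0.4098, 0.1195]
orientation: [-0.169, 0.986, -0.002, -0.004]
contact_force: [-1.5, -0.2, 0.1]
grip_width: 0.001
finger_force: 0.0
```

Emit:
{"api": "drive_tool", "payload": {
  "targets": [0, -0.6, 0, 0, 0, 0, 0, -0.6, 0, 0, 0, 0, 0, -0.6, 0, 0, 0, 0, 0, -0.6, 0, 0, 0, 0, 0, -0.6, 0, 0, 0, 0, 0, 0, 0, 0, 0, 0]
}}

```text
t: 26.35
eef_pos: [0.5471, 0.3836, 0.1249]
orientation: [-0.168, 0.986, -0.0, 0.0]
contact_force: [-0.3, 0.5, -0.3]
grip_width: 0.0
finger_force: 0.0
```

Emit:
{"api": "drive_tool", "payload": {
  "targets": [0, -0.7, 0, 0, 0, 0, 0, -0.7, 0, 0, 0, 0, 0, -0.7, 0, 0, 0, 0, 0, -0.7, 0, 0, 0, 0, 0, -0.7, 0, 0, 0, 0, 0, -0.7, 0, 0, 0, 0, 0, -0.6, 0, 0, 0, 0, 0, 0, 0, 0, 0, 0]
}}

```text
t: 27.15
eef_pos: [0.5628, 0.338, 0.1243]
orientation: [-0.168, 0.986, -0.0, -0.0]
contact_force: [0.1, 0.5, -0.5]
grip_width: -0.0
finger_force: 0.0
```

Emit:
{"api": "drive_tool", "payload": {
  "targets": [0, -0.4, 0, 0, 0, 0, 0, -0.4, 0, 0, 0, 0, 0, -0.3, 0, 0, 0, 0, 0, 0, 0, 0, 0, 0]
}}

```text
t: 27.55
eef_pos: [0.5651, 0.3312, 0.1243]
orientation: [-0.169, 0.986, 0.003, -0.001]
contact_force: [-3.9, 8.7, -0.9]
grip_width: -0.002
finger_force: 4.5
```

Emit:
{"api": "drive_tool", "payload": {
  "targets": [0, -0.3, 0, 0, 0, 0, 0, -0.3, 0, 0, 0, 0, 0, 0, 0, 0, 0, 0]
}}

```text
t: 27.85
eef_pos: [0.5652, 0.3308, 0.1245]
orientation: [-0.171, 0.985, 0.008, -0.002]
contact_force: [-7.8, 23.0, -2.6]
grip_width: -0.003
finger_force: 12.3
```

Emit:
{"api": "drive_tool", "payload": {
  "targets": [0, 1, 0, 0, 0, 0, 0, 1.5, 0, 0, 0, 0, 0, 0, -4, 0, 0, 0, 0, 0, -5, 0, 0, 0, 0, 0, -5, 0, 0, 0, 4, 0.5, 0, 0, 0, 0, 0, 0, 0, 0, 0, 0, 0, 0, 0, 0, 0, 0]
}}

```text
t: 28.65
eef_pos: [0.52, 0.338, 0.2648]
orientation: [-0.169, 0.986, -0.0, 0.0]
contact_force: [0.4, -0.7, 1.7]
grip_width: -0.003
finger_force: 0.0
```

```bash
python3 - <<'E'
from h import *
P=camera_params("wrist"); im=grab_frame("wrist"); a=im[100:260,110:376]
t=grab_frame("top")
for n,z in(("glass",.028),("jigger",.046)):
    for d in outline_of("top",n)[:2]:
        M=cv2.moments(d["region"].astype(np.uint8),True); print(n,round(d["confidence"],2),ray("top",M["m10"]/M["m00"],M["m01"]/M["m00"],z).round(3))
k=np.vstack([cv2.resize(a,(600,360),interpolation=cv2.INTER_CUBIC),cv2.resize(t[120:240,100:400],(600,240),interpolation=cv2.INTER_CUBIC)])
cv2.imwrite("pics/end.png",k[:,:,::-1])
E
```

```text
glass 0.67 [ 0.475 -0.005  0.028]
jigger 0.74 [0.49  0.08  0.046]
```

View pics/end.png

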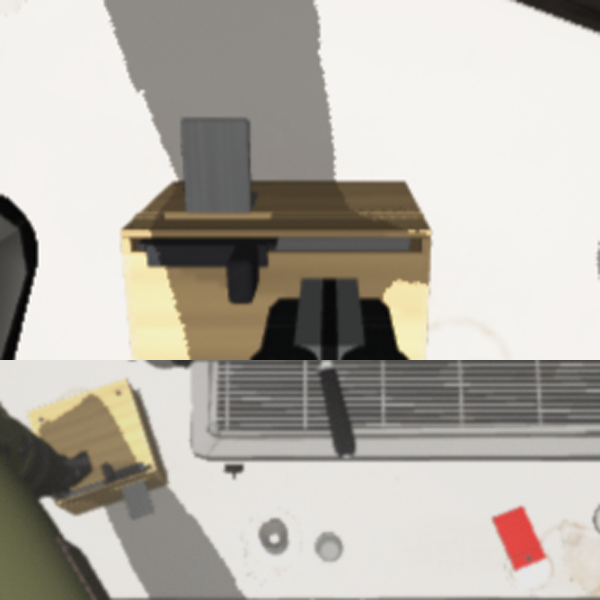

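The closing picture shows the tab at its shut end at about (240, 272), the tongue bare at (215, 165), and the wooden tag gone from the worktop. The jigger (273, 535) and glass (328, 547) are standing where they were, and the robot is touching nothing.

```bash
python3 -c "
from rig import *
print(close_job())"
```

```text
the job is handed in; nothing more can be done
None
```

The job is handed in at about 29 s of the 72 s: I opened the shutter to its stop, pushed the wooden tag through the slot (it dropped out of sight, leaving the tongue bare) and pushed the shutter back to its shut stop; the glass and jigger did not move.

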